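# Sort left-hand and right-hand display brackets

## Task

Two loose mirror-image brackets lie on the bench in front of the orange trays, one left-hand and one right-hand. Put each into the tray whose far ledge carries a fixed sample bracket of the same hand, lying flat on the tray's floor with its rib up, and let go; the T-shaped bracket beside them is neither hand and is not part of the job.

Things in the scene. Friction and masses are not known exactly. Their poses are not given: they have to be found in the camera images.
- left_bracket_mid (a point): Centre, 21 mm above the underside, of the loose left-hand aluminium bracket, flat on the bench, any yaw, about 130 g. L-shaped base 6 mm thick: leg 90 (x) x 28 mm; at its +x end a foot 28 mm long juts 32 mm to +y (foot end away from you: to your left). On the leg's middle, along x, a rib to grip: 60 long, 12 thick, 36 high, top 42 mm above underside. Point is at mid leg and rib; z up.
- right_bracket_mid (a point): Centre, 21 mm above the underside, of the loose right-hand aluminium bracket, flat on the bench, any yaw, about 130 g. L-shaped base 6 mm thick: leg 90 (x) x 28 mm; at its +x end a foot 28 mm long juts 32 mm to -y (foot end away from you: to your right). On the leg's middle, along x, a rib to grip: 60 long, 12 thick, 36 high, top 42 mm above underside. Point is at mid leg and rib; z up.
- left_tray: Fixed orange tray for left-hand brackets; the trays may swap sides and look alike but for the sample. Inside 150 x 150 mm, floor 4 mm thick, walls 3 mm, rim 28 mm above the bench. Origin under the square tray's middle, at bench level; x away from the robot, z up. Ledge beyond the far (+x) wall, 76 mm deep, bears a fixed sample left-hand bracket, 46 mm high.
- right_tray: Fixed orange tray for right-hand brackets; the trays may swap sides and look alike but for the sample. Inside 150 x 150 mm, floor 4 mm thick, walls 3 mm, rim 28 mm above the bench. Origin under the square tray's middle, at bench level; x away from the robot, z up. Ledge beyond the far (+x) wall, 76 mm deep, bears a fixed sample right-hand bracket, 46 mm high.
There are look-alikes about, which are no part of the job. What is shaped like the part that bears right_bracket_mid but brown or green is not meant.

How it is judged:
By the outcome, as a careful person would: the job done as asked, in the order asked, and still so for the second after the job is handed in, with the robot touching nothing.
It also fails if it takes over 61 s, if anything falls off the work surface, if the arm or the gripper's body presses on something with over 40 N, if the wrist force passes 120 N, or if a joint passes its speed limit or range.

## Robot

A 6-joint arm with a two-finger parallel gripper is mounted at the origin on the work surface. World frame = base frame: x ahead of the robot, y to its left, z up, the work surface at z = 0. Lengths are in mm, angles in rad, forces in N, time in s.
With the tool pointing down it reaches from about 350 to 975 mm from the base axis. Payload 7.1 kg.
Tool frame: the origin (TCP) lies at the very end of the fingers, on their centre line; the grasp point (between the pads) lies ctrl.hold_point_z behind it (ctrl.hold_point_z is the distance from the TCP to the grasp point, in mm); z points along the fingers, y is the line along which they close (so a half turn about z gives the same grasp; the last joint's range is limited). The gripper opens to 88 mm and grips with 3 to 60 N. Pads are 20 mm wide; open, the fingers measure 115 mm over their backs; the gripper's body (75 mm by 178 mm) begins 61 mm behind the grasp point.
Start: joints at [-1.252, 0.423, 1.63, -0, 1.089, -0.019], TCP at [207.15, -589.656, 222.675] pointing down, gripper open.
Joint ranges: [-3, 3], [-0.9, 2.11], [0.09, 2.58], [-1.31, 4.45], [0.11, 2.69], [-2.54, 2.54]. Speed limits (rad/s): [2.39, 2.39, 3.01, 3.14, 3.14, 3.14].

## Interface

Orientations are given as a rotation vector (axis times angle).
In Python, from workcell import ctrl gives the robot as it stands. The module is installed in compiled form; this text tells all that it offers.
- The arm moves only by the shell command python3 -m creep 'ROWS'. ROWS is JSON, a list of rows, each an object with "translation": the shift along the tool's x, y, z in mm, a list of three; "angular": the turn, a rotation vector about the tool's x, y, z in rad, a list of three; "jaw": the opening, from 0 (shut) to 1 (fully open). A call has exactly 8 rows; each row is the pose to reach, as a shift and turn from the pose commanded when the call began, along the tool's axes at that moment; what a row does not reach only later rows make up. A row lasts 1/8 s, in which the tool goes at most 62.5 mm and 10.7 degrees, less where a joint would pass 70% of its speed; a pose out of reach is approached as far as the arm can. A call with a gripper value outside its range is refused whole. The fingers move at their own pace and stop on an object; the grip force is fixed at half the most. Time passes only in rows, so rows that repeat a pose let the fingers close, or fill a call up. It gives the time, the measured TCP pose, the force, the opening and the grip force at its end, in the units of the state.
- ctrl.get_obs(): the state, without advancing time (a new reading comes with each control period).
- ctrl.get_image(name): name is "scene" or "side" or "wrist"; returns the picture (480x640x3 uint8, red, green, blue); there is no depth.
- ctrl.camera_info(name): a dict with "camera_matrix" (3x3 intrinsics, pixels), "world_from_camera" (4x4, takes a point from camera to world coordinates). Camera axes: x right, y up, looking along -z (the intrinsics and any distortion apply to the point x, -y, -z); pixel columns grow to the right and rows downward; lengths in mm; the calibration is good to about 2 mm. The wrist camera is an equidistant fisheye: a pixel r from the principal point sees the ray r / f radians off the axis. A picture is of the moment at which its call begins: read the wrist's pose just before it. camera_info takes no time and is no camera call; for the wrist camera it gives the pose at the moment of the call.
- ctrl.close_job(): hands the job in; it is judged then, once.
Trained networks look in the newest picture that a camera, given by its name, has taken for a name from the list of things; names that differ only in an ending like _2 or _b are one class to them, and where a whole thing is asked for, a point or a joint stands for the part that bears it (a point fixed in the world has none). Each returns a list of dicts, best first, with "score" (0 to 1); they miss things now and then, are a little off and sometimes report something else, mostly with a low value. They report only what shows in the picture. A call takes as long as a camera call. They do not tell look-alikes from the thing itself.
- ctrl.look_for(camera, label): "rect" ([left, top, right, bottom] in pixels, round what is visible of it).
The state is a dict: "t": time; "qpos": joint angles; "qvel": joint speeds; "joint_torque": joint torques, N m; "ee_pos": TCP position; "orientation": TCP orientation; "ft_force": force on the tool from outside, world axes, zero at the start; "moment": the same for the moment, N m; "width": finger opening in mm; "grasp_force": force on a finger pad.
Only numpy, scipy, OpenCV 4.12 (cv2) and the standard library are available. Lean on these libraries where they do the work, as an engineer would, in place of code of your own. Each camera call takes 0.05 s, during which the arm holds its last target. There are 200 camera calls.

## Working session

There is one attempt and no reset: what is moved stays moved. The work goes in short steps, Python scripts to look and compute and a shell command to move; the robot and the scene stay as the last step left them, time stands still between calls to the robot, and variables do not carry over. Pictures are saved under pics/ and viewed, at most 10 in all, crops included, and the job is handed in when it is done.

```bash
mkdir -p pics; python3 - <<'E'
from workcell import ctrl
import cv2
for n in ("scene","side"):
    im=ctrl.get_image(n); cv2.imwrite(f"pics/{n}0.png",im[:,:,::-1])
    for l in ("left_bracket_mid","right_bracket_mid","left_tray","right_tray"):
        print(n,l,[(round(d["score"],2),[round(float(v)) for v in d["rect"]]) for d in ctrl.look_for(n,l)][:5])
o=ctrl.get_obs(); print(o["t"],o["ee_pos"],o["orientation"],ctrl.hold_point_z)
for n in ("scene","side","wrist"): 
    c=ctrl.camera_info(n); print(n,c)
E
```

```text
scene left_bracket_mid [(0.7, [428, 168, 464, 199])]
scene right_bracket_mid [(0.9, [391, 243, 421, 291]), (0.81, [107, 216, 158, 249]), (0.59, [256, 217, 284, 252]), (0.56, [200, 187, 246, 225])]
scene left_tray [(0.96, [435, 200, 573, 311])]
scene right_tray [(0.65, [278, 254, 411, 391])]
side left_bracket_mid [(0.74, [256, 177, 288, 204])]
side right_bracket_mid [(0.96, [343, 208, 372, 231]), (0.9, [274, 260, 322, 287]), (0.63, [231, 284, 268, 320]), (0.62, [242, 350, 273, 388])]
side left_tray [(0.7, [314, 169, 405, 210])]
side right_tray [(0.66, [345, 229, 455, 278])]
0.5 [ 207.15176023 -589.63962468  222.67172057] [-3.09687668e+00 -5.28056612e-01  7.35369406e-06] 18.700000000000003
scene {'camera_matrix': array([[492.72720278,   0.        , 317.0870994 ],
       [  0.        , 492.72720278, 237.05484501],
       [  0.        ,   0.        ,   1.        ]]), 'world_from_camera': array([[ 4.01017750e-01, -6.55302978e-01,  6.40127152e-01,
         1.13423255e+03],
       [ 9.16003425e-01,  2.95285879e-01, -2.71558418e-01,
        -4.22451711e+02],
       [-1.10674684e-02,  6.95258
[... 521 characters left out ...]
745404e-02,  8.43893672e-01,  5.35947350e-01,
         8.22825821e+02],
       [ 0.00000000e+00,  0.00000000e+00,  0.00000000e+00,
         1.00000000e+00]])}
wrist {'camera_matrix': array([[371.64829954,   0.        , 321.66890208],
       [  0.        , 371.64829954, 240.38146999],
       [  0.        ,   0.        ,   1.        ]]), 'world_from_camera': array([[ 3.31424640e-01,  9.11041574e-01,  2.45277311e-01,
         2.74649547e+02],
       [-9.43481687e-01,  3.20061950e-01,  8.60386806e-02,
        -5.65847688e+02],
       [-1.19119310e-04, -2.59929989e-01,  9.65627457e-01,
         3.83274728e+02],
       [ 0.00000000e+00,  0.00000000e+00,  0.00000000e+00,
         1.00000000e+00]])}
```

View pics/scene0.png

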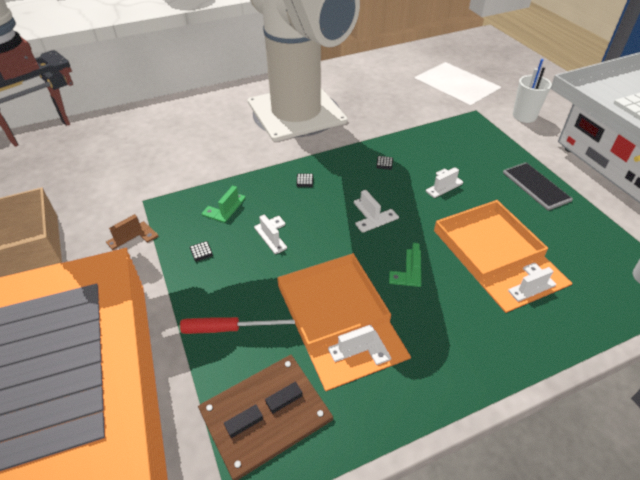

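View pics/side0.png

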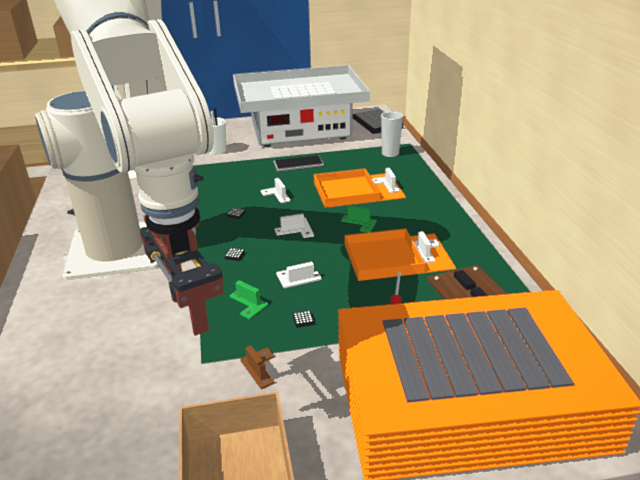

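Scene view: aluminium candidates are brackets at (270,235) and (446,182), with the T at (375,212) between them. Look-alikes are green at (225,205) and (407,268) and brown at (130,232). The fixed samples sit at (360,345) and (533,283). I'll check hands in one close composite.

```bash
cat > h.py <<'E'
from workcell import ctrl
import cv2, numpy as np
def ray(n,u,v):
    c=ctrl.camera_info(n);K=c["camera_matrix"];T=c["world_from_camera"]
    x=(u-K[0,2])/K[0,0];y=(v-K[1,2])/K[1,1]
    if n=="wrist":
        r=np.hypot(x,y); s=np.sin(r)/r if r>1e-9 else 1; d=np.array([x*s,-y*s,-np.cos(r)])
    else: d=np.array([x,-y,-1])
    return T[:3,3],T[:3,:3]@d
def at(n,u,v,z):
    o,d=ray(n,u,v); return (o+d*(z-o[2])/d[2]).round(1)
E
python3 - <<'E'
import cv2,numpy as np
s=cv2.imread("pics/scene0.png")
def c(x,y,w=66,h=50): return cv2.resize(s[y:y+h,x:x+w],(396,300),interpolation=cv2.INTER_CUBIC)
a=np.vstack([np.hstack([c(237,210),c(413,160)]),np.hstack([c(326,320),c(500,257)])])
cv2.imwrite("pics/crop0.png",a)
E
```

```text
(no output)
```

View pics/crop0.png

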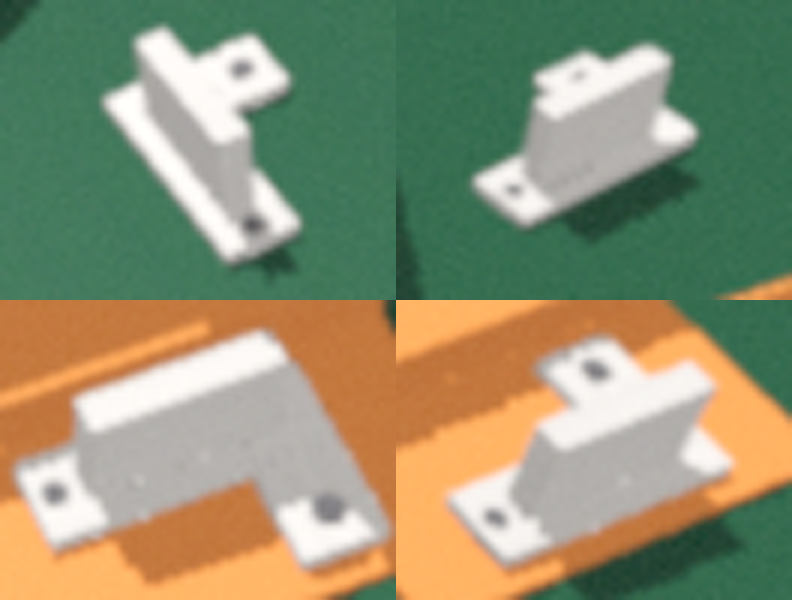

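The crops show A (270,235) with its foot at the up-left end jutting right, so it is right-hand. B (446,182) has its foot at the right end jutting up, so it is left-hand. The sample at (360,345) is right-hand and the one at (533,283) is left-hand. Now for positions.

```bash
python3 - <<'E'
from h import *
for k,(p,q) in {"R":((262,216.3),(275.7,231.3)),"L":((438.7,177.5),(457,169.2))}.items():
    a,b=at("scene",*p,42),at("scene",*q,42); print(k,a,b,(a+b)/2,np.linalg.norm(a-b),np.degrees(np.arctan2(*(b-a)[1::-1])))
for c in [(435,238),(498,203),(545,245),(486,283),(278,278),(352,257),(389,311),(313,352)]: print(c,at("scene",*c,28))
o=ctrl.get_obs()
from scipy.spatial.transform import Rotation as R
print(R.from_rotvec(o["orientation"]).as_matrix().round(3))
E
```

```text
R [ 406.6 -237.    42. ] [ 459.4 -226.3   42. ] [ 433.   -231.65   42.  ] 53.87327723463642 11.455935236480395
L [450.3 165.6  42. ] [442.2 220.   42. ] [446.25 192.8   42.  ] 54.999727272051096 98.46895233228844
(435, 238) [595.8  63.7  28. ]
(498, 203) [562.5 245.   28. ]
(545, 245) [701.2 250.9  28. ]
(486, 283) [732.3  85.6  28. ]
(278, 278) [ 563.6 -261.3   28. ]
(352, 257) [ 573.2 -111.3   28. ]
(389, 311) [ 714.2 -108.7   28. ]
(313, 352) [ 735.  -263.7   28. ]
[[ 0.943  0.331 -0.   ]
 [ 0.331 -0.943  0.   ]
 [-0.    -0.    -1.   ]]
```

```bash
python3 -m creep '[{"translation":[50,-40,10],"angular":[0,0,0.136],"jaw":1},{"translation":[96,-76,20],"angular":[0,0,0.136],"jaw":1},{"translation":[142,-112,30],"angular":[0,0,0.136],"jaw":1},{"translation":[190,-150,40],"angular":[0,0,0.136],"jaw":1},{"translation":[238,-188,53],"angular":[0,0,0.136],"jaw":1},{"translation":[286,-226,53],"angular":[0,0,0.136],"jaw":1},{"translation":[332,-263,53],"angular":[0,0,0.136],"jaw":1},{"translation":[332,-263,53],"angular":[0,0,0.136],"jaw":1}]'
python3 - <<'E'
from h import *
o=ctrl.get_obs(); print(o["t"],o["ee_pos"],o["orientation"])
np.save("c1.npy",ctrl.camera_info("wrist")["world_from_camera"])
im=ctrl.get_image("wrist");cv2.imwrite("pics/w1.png",im[:,:,::-1])
for l in ("left_bracket_mid","right_bracket_mid","left_tray","right_tray"):
    print(l,[(round(d["score"],2),[round(float(v)) for v in d["rect"]]) for d in ctrl.look_for("wrist",l)][:5])
E
```

```text
t: 1.5
ee_pos: [434.9, -228.5, 169.9]
orientation: [-3.125, -0.325, -0.001]
ft_force: [-0.7, -0.2, -0.1]
width: 87.9
grasp_force: 0.0
1.5 [ 434.93467121 -228.54899144  169.85176196] [-3.12465454e+00 -3.25129482e-01 -8.64061034e-04]
left_bracket_mid [(0.74, [1, 136, 9, 159]), (0.17, [213, 1, 417, 92])]
right_bracket_mid [(0.76, [273, 173, 345, 274]), (0.69, [98, 0, 144, 33]), (0.64, [321, 322, 394, 389])]
left_tray [(0.91, [2, 0, 67, 63])]
right_tray [(0.63, [211, 1, 417, 95])]
```

View pics/w1.png

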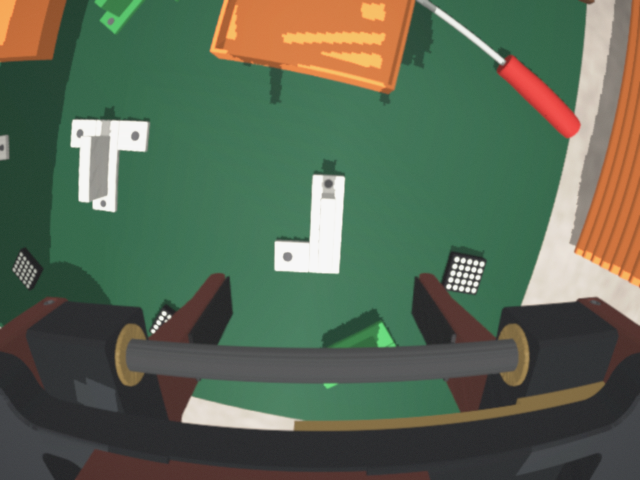

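The wrist view shows the right-hand bracket's leg from (328,176) to (325,272), with its foot to the left at (290,256). The right tray's near rim runs from (212,53) to (393,90).

```bash
python3 - <<'E'
from h import *
a,b=at("wrist",328.5,176,6),at("wrist",324.5,272.5,6); m=(a+b)/2
print(a,b,m,np.linalg.norm(a-b),np.degrees(np.arctan2(*(a-b)[1::-1])))
print([at("wrist",u,v,28) for u,v in ((212,53),(393,90),(414,5))])
from scipy.spatial.transform import Rotation as R
o=ctrl.get_obs();M=R.from_rotvec(o["orientation"]).as_matrix();print(M.round(3)); print(M.T@(np.r_[m[:2],12]-o["ee_pos"]))
for c in ([ 640-20,-186-10,90],[640,-186,90]): print(M.T@(np.array(c)-o["ee_pos"]))
E
```

```text
[ 475.3 -229.8    6. ] [ 387.5 -244.3    6. ] [ 431.4  -237.05    6.  ] 88.98926901598867 9.377643489685497
[array([ 562.2, -113.7,   28. ]), array([ 558. , -265.9,   28. ]), array([ 637.3, -269.4,   28. ])]
[[ 0.98   0.199  0.   ]
 [ 0.199 -0.98  -0.   ]
 [-0.     0.    -1.   ]]
[ -2.12361363   4.07841672 157.71933023]
[190.8699234    1.33159084  79.71284261]
[212.45798951  -4.49553525  79.71109067]
```

```bash
python3 -m creep '[{"translation":[-2,4,45],"angular":[0,0,0.03],"jaw":1},{"translation":[-2,4,90],"angular":[0,0,0.03],"jaw":1},{"translation":[-2,4,130],"angular":[0,0,0.03],"jaw":1},{"translation":[-2,4,155],"angular":[0,0,0.03],"jaw":1},{"translation":[-2,4,155],"angular":[0,0,0.03],"jaw":1},{"translation":[-2,4,155],"angular":[0,0,0.03],"jaw":0},{"translation":[-2,4,155],"angular":[0,0,0.03],"jaw":0},{"translation":[-2,4,155],"angular":[0,0,0.03],"jaw":0}]'
```

```text
t: 2.75
ee_pos: [432.6, -236.2, 15.6]
orientation: [3.129, 0.269, 0.002]
ft_force: [0.1, 0.2, 0.7]
width: 60.9
grasp_force: 0.0
```

```bash
python3 -m creep '[{"translation":[0,0,0],"angular":[0,0,0],"jaw":0},{"translation":[0,0,0],"angular":[0,0,0],"jaw":0},{"translation":[0,0,0],"angular":[0,0,0],"jaw":0},{"translation":[0,0,0],"angular":[0,0,0],"jaw":0},{"translation":[0,0,0],"angular":[0,0,0],"jaw":0},{"translation":[0,0,0],"angular":[0,0,0],"jaw":0},{"translation":[0,0,0],"angular":[0,0,0],"jaw":0},{"translation":[0,0,0],"angular":[0,0,0],"jaw":0}]'
```

```text
t: 3.75
ee_pos: [432.0, -235.8, 14.6]
orientation: [-3.13, -0.269, 0.0]
ft_force: [-0.5, 0.3, -1.0]
width: 11.9
grasp_force: 30.0
```

```bash
python3 -m creep '[{"translation":[0,0,-40],"angular":[0,0,0],"jaw":0},{"translation":[0,0,-80],"angular":[0,0,0],"jaw":0},{"translation":[45,-2,-80],"angular":[0,0,0],"jaw":0},{"translation":[90,-3,-80],"angular":[0,0,0],"jaw":0},{"translation":[135,-4,-80],"angular":[0,0,0],"jaw":0},{"translation":[175,-5,-80],"angular":[0,0,0],"jaw":0},{"translation":[212,-6,-80],"angular":[0,0,0],"jaw":0},{"translation":[212,-6,-80],"angular":[0,0,0],"jaw":0}]'
python3 - <<'E'
from h import *
im=ctrl.get_image("wrist");im2=ctrl.get_image("scene")[200:400,230:450]
a=np.hstack([cv2.resize(im,(480,360)),cv2.resize(im2,(320,360))]);cv2.imwrite("pics/w2.png",a[:,:,::-1])
E
```

```text
t: 4.75
ee_pos: [642.1, -193.0, 94.5]
orientation: [3.129, 0.272, 0.002]
ft_force: [-0.1, -1.0, -0.6]
width: 12.0
grasp_force: 30.0
```

View pics/w2.png

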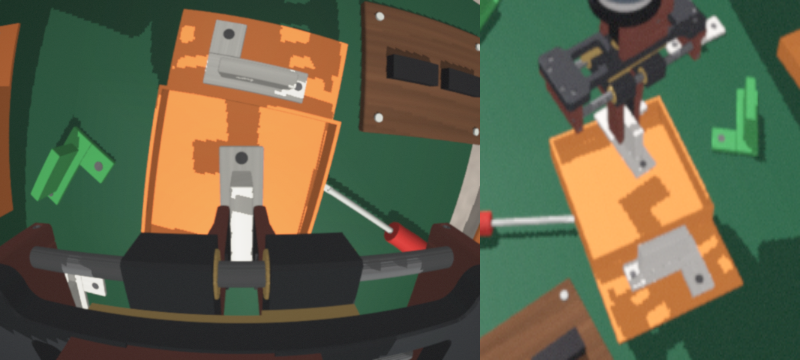

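The held bracket hangs over the right tray, and its sample at (262,60) is again right-hand: foot at the left end, jutting away. I'll check centring from the far rim, (163,88) to (338,125) in the scaled picture.

```bash
python3 - <<'E'
from h import *
print(at("wrist",163/.75,88/.75,28),at("wrist",338/.75,125/.75,28),at("wrist",142/.75,232/.75,28),at("wrist",315/.75,236/.75,28))
E
```

```text
[ 715.6 -114.6   28. ] [ 710.8 -263.3   28. ] [ 583.6 -108.    28. ] [ 608.3 -267.8   28. ]
```

```bash
python3 -m creep '[{"translation":[-4,0,35],"angular":[0,0,0],"jaw":0},{"translation":[-4,0,60],"angular":[0,0,0],"jaw":0},{"translation":[-4,0,75],"angular":[0,0,0],"jaw":0},{"translation":[-4,0,75],"angular":[0,0,0],"jaw":0},{"translation":[-4,0,75],"angular":[0,0,0],"jaw":0},{"translation":[-4,0,75],"angular":[0,0,0],"jaw":0.5},{"translation":[-4,0,75],"angular":[0,0,0],"jaw":0.5},{"translation":[-4,0,75],"angular":[0,0,0],"jaw":0.5}]'
```

```text
t: 5.85
ee_pos: [636.2, -194.4, 20.0]
orientation: [3.13, 0.27, 0.001]
ft_force: [-0.3, -0.3, -0.1]
width: 38.1
grasp_force: 0.0
```

```bash
python3 -m creep '[{"translation":[0,0,-45],"angular":[0,0,0],"jaw":0.5},{"translation":[0,0,-100],"angular":[0,0,0],"jaw":0.5},{"translation":[-10,-35,-140],"angular":[0,0,-0.18],"jaw":1},{"translation":[-25,-90,-140],"angular":[0,0,-0.36],"jaw":1},{"translation":[-42,-145,-140],"angular":[0,0,-0.54],"jaw":1},{"translation":[-58,-200,-140],"angular":[0,0,-0.72],"jaw":1},{"translation":[-75,-255,-140],"angular":[0,0,-0.9],"jaw":1},{"translation":[-90,-310,-140],"angular":[0,0,-1.0],"jaw":1}]'
python3 - <<'E'
from h import *
from scipy.spatial.transform import Rotation as R
o=ctrl.get_obs();M=R.from_rotvec(o["orientation"]).as_matrix();print(M.round(3),o["qpos"].round(2) if hasattr(o["qpos"],"round") else o["qpos"]); print(M.T@(np.array([446,193,165])-o["ee_pos"]), np.radians(98.5)-np.arctan2(M[1,0],M[0,0]))
im2=ctrl.get_image("scene")[230:380,250:450]
cv2.imwrite("pics/s3.png",cv2.resize(im2,(800,600))[:,:,::-1])
E
```

```text
t: 6.85
ee_pos: [493.4, 97.2, 160.0]
orientation: [2.614, 1.742, 0.001]
ft_force: [0.4, 0.2, 0.4]
width: 87.7
grasp_force: 0.0
[[ 0.385  0.923  0.001]
 [ 0.923 -0.385  0.   ]
 [ 0.     0.001 -1.   ]] [0.17 0.33 1.95 0.   0.86 0.57]
[ 70.20003495 -80.6268526   -4.99667682] 0.5434663858704936
```

View pics/s3.png

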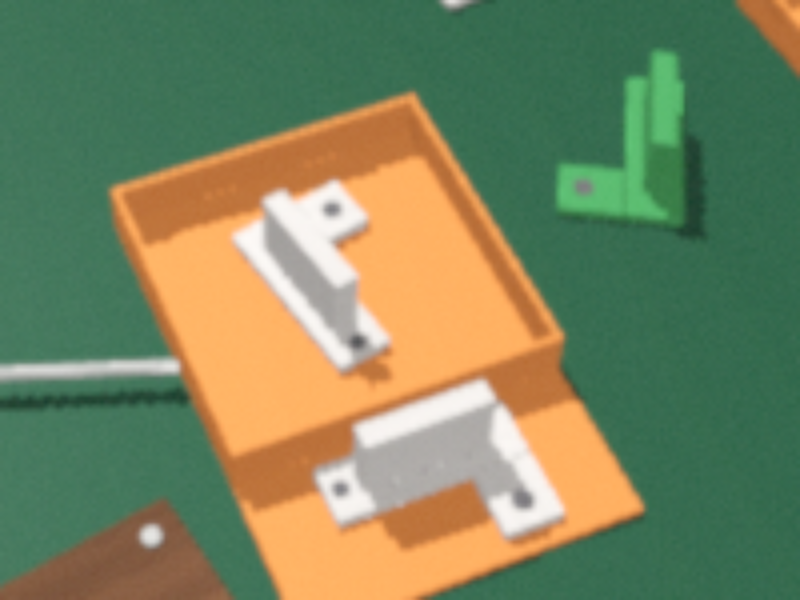

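The right bracket lies flat inside the right tray, rib up, around (310,280) in the crop. Next, go above the left bracket.

```bash
python3 -m creep '[{"translation":[30,-35,0],"angular":[0,0,-0.18],"jaw":1},{"translation":[70,-81,0],"angular":[0,0,-0.36],"jaw":1},{"translation":[70,-81,-5],"angular":[0,0,-0.54],"jaw":1},{"translation":[70,-81,-5],"angular":[0,0,-0.54],"jaw":1},{"translation":[70,-81,-5],"angular":[0,0,-0.54],"jaw":1},{"translation":[70,-81,-5],"angular":[0,0,-0.54],"jaw":1},{"translation":[70,-81,-5],"angular":[0,0,-0.54],"jaw":1},{"translation":[70,-81,-5],"angular":[0,0,-0.54],"jaw":1}]'
python3 - <<'E'
from h import *
np.save("c2.npy",ctrl.camera_info("wrist")["world_from_camera"])
im=ctrl.get_image("wrist");cv2.imwrite("pics/w3.png",im[:,:,::-1])
E
```

```text
t: 7.9
ee_pos: [447.0, 191.3, 164.6]
orientation: [-2.061, -2.371, 0.0]
ft_force: [-0.3, 0.2, -0.3]
width: 87.8
grasp_force: 0.0
```

View pics/w3.png

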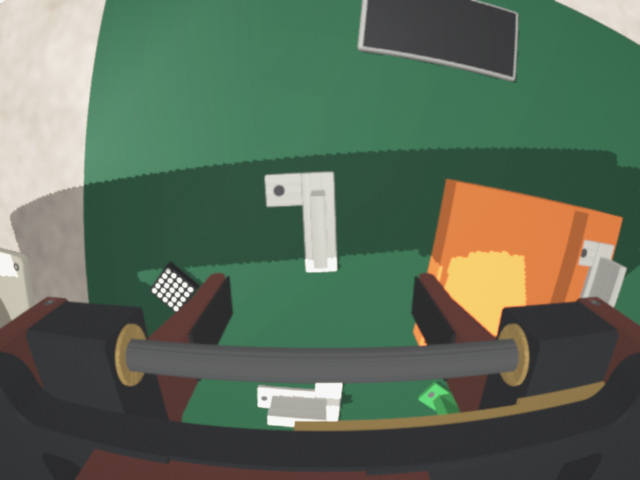

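The left bracket's leg runs from (318,172) to (321,271), with the foot at the far end to the left, so it is left-hand. The left tray's +y rim runs from (446,181) to (588,212).

```bash
python3 - <<'E'
from h import *
from scipy.spatial.transform import Rotation as R
a,b=at("wrist",318.5,172.5,6),at("wrist",321.5,271.5,6); m=(a+b)/2
print(m,np.linalg.norm(a-b),np.degrees(np.arctan2(*(a-b)[1::-1])))
print(at("wrist",446,181,28),at("wrist",588,212,28),at("wrist",621,217,4))
o=ctrl.get_obs();M=R.from_rotvec(o["orientation"]).as_matrix();print(np.degrees(np.arctan2(M[1,0],M[0,0])));print(M.T@(np.r_[m[:2],15]-o["ee_pos"]))
E
```

```text
[446.1 191.9   6. ] 89.66359350371812 99.6304061541885
[544.  247.7  28. ] [704.5 248.   28. ] [782.1 250.9   4. ]
98.02340142115817
[  0.61897601  -0.72545945 149.57106121]
```

```bash
python3 -m creep '[{"translation":[1,-1,45],"angular":[0,0,-0.02],"jaw":1},{"translation":[1,-1,90],"angular":[0,0,-0.02],"jaw":1},{"translation":[1,-1,130],"angular":[0,0,-0.02],"jaw":1},{"translation":[1,-1,150],"angular":[0,0,-0.02],"jaw":1},{"translation":[1,-1,150],"angular":[0,0,-0.02],"jaw":0.8},{"translation":[1,-1,150],"angular":[0,0,-0.02],"jaw":0},{"translation":[1,-1,150],"angular":[0,0,-0.02],"jaw":0},{"translation":[1,-1,150],"angular":[0,0,-0.02],"jaw":0}]'
python3 -m creep '[{"translation":[0,0,0],"angular":[0,0,0],"jaw":0},{"translation":[0,0,0],"angular":[0,0,0],"jaw":0},{"translation":[0,0,0],"angular":[0,0,0],"jaw":0},{"translation":[0,0,0],"angular":[0,0,0],"jaw":0},{"translation":[0,0,0],"angular":[0,0,0],"jaw":0},{"translation":[0,0,0],"angular":[0,0,0],"jaw":0},{"translation":[0,0,0],"angular":[0,0,0],"jaw":0},{"translation":[0,0,0],"angular":[0,0,0],"jaw":0}]'
```

```text
t: 8.95
ee_pos: [446.3, 192.8, 15.5]
orientation: [2.035, 2.392, 0.002]
ft_force: [-0.0, 0.9, 0.6]
width: 51.6
grasp_force: 0.0
t: 9.95
ee_pos: [445.6, 192.5, 14.6]
orientation: [-2.036, -2.393, 0.0]
ft_force: [-1.2, -0.5, -0.6]
width: 12.1
grasp_force: 30.0
```

```bash
python3 -m creep '[{"translation":[0,0,-40],"angular":[0,0,0],"jaw":0},{"translation":[0,0,-80],"angular":[0,0,0],"jaw":0},{"translation":[-13,45,-80],"angular":[0,0,0],"jaw":0},{"translation":[-27,90,-80],"angular":[0,0,0],"jaw":0},{"translation":[-41,135,-80],"angular":[0,0,0],"jaw":0},{"translation":[-55,182,-80],"angular":[0,0,0],"jaw":0},{"translation":[-55,182,-80],"angular":[0,0,0],"jaw":0},{"translation":[-55,182,-80],"angular":[0,0,0],"jaw":0}]'
python3 - <<'E'
from h import *
np.save("c3.npy",ctrl.camera_info("wrist")["world_from_camera"])
im=ctrl.get_image("wrist");cv2.imwrite("pics/w4.png",im[:,:,::-1])
E
```

```text
t: 10.95
ee_pos: [633.0, 167.2, 93.9]
orientation: [-2.035, -2.392, 0.003]
ft_force: [-0.8, -0.6, -1.9]
width: 11.8
grasp_force: 30.0
```

View pics/w4.png

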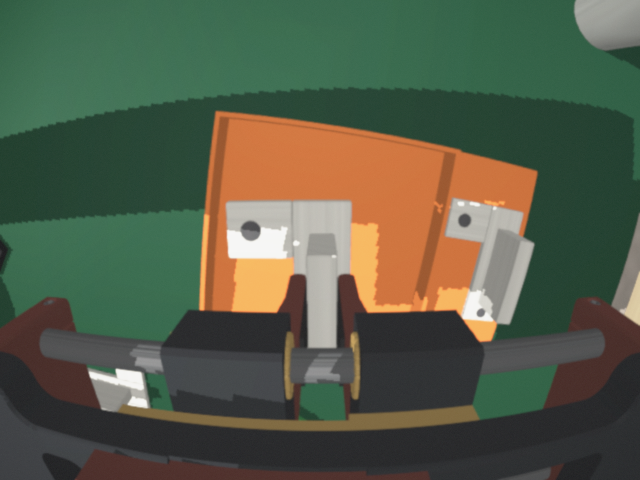

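The wrist view shows the held left-hand bracket over the tray. The sample at (490,260) has its foot at the far end to the left, so it is left-hand. Rim corners are at (217,112) and (460,151).

```bash
python3 - <<'E'
from h import *
print([at("wrist",*p,28) for p in ((217,112),(460,151),(202,300),(418,308))])
E
```

```text
[array([554.7, 247.8,  28. ]), array([708.4, 249.2,  28. ]), array([556.6, 121.9,  28. ]), array([704.7, 140.5,  28. ])]
```

```bash
python3 -m creep '[{"translation":[2,6,35],"angular":[0,0,0],"jaw":0},{"translation":[2,6,60],"angular":[0,0,0],"jaw":0},{"translation":[2,6,75],"angular":[0,0,0],"jaw":0},{"translation":[2,6,75],"angular":[0,0,0],"jaw":0},{"translation":[2,6,75],"angular":[0,0,0],"jaw":0},{"translation":[2,6,75],"angular":[0,0,0],"jaw":0.5},{"translation":[2,6,75],"angular":[0,0,0],"jaw":0.5},{"translation":[2,6,75],"angular":[0,0,0],"jaw":0.5}]'
python3 -m creep '[{"translation":[0,0,0],"angular":[0,0,0],"jaw":0.5},{"translation":[0,0,-45],"angular":[0,0,0],"jaw":0.5},{"translation":[0,0,-90],"angular":[0,0,0],"jaw":0.5},{"translation":[0,0,-140],"angular":[0,0,0],"jaw":0.5},{"translation":[0,-50,-150],"angular":[0,0,0],"jaw":0.5},{"translation":[0,-100,-150],"angular":[0,0,0],"jaw":0.5},{"translation":[0,-150,-150],"angular":[0,0,0],"jaw":0.5},{"translation":[0,-150,-150],"angular":[0,0,0],"jaw":0.5}]'
python3 - <<'E'
from h import *
im2=ctrl.get_image("scene")[160:400,260:580]
cv2.imwrite("pics/s5.png",cv2.resize(im2,(800,600))[:,:,::-1])
E
```

```text
t: 12.0
ee_pos: [640.0, 170.4, 20.0]
orientation: [2.036, 2.393, 0.001]
ft_force: [-0.4, 0.0, -0.3]
width: 38.3
grasp_force: 0.0
t: 13.0
ee_pos: [488.0, 145.5, 169.5]
orientation: [-2.034, -2.392, 0.004]
ft_force: [0.9, -0.4, -0.2]
width: 44.0
grasp_force: 0.0
```

View pics/s5.png

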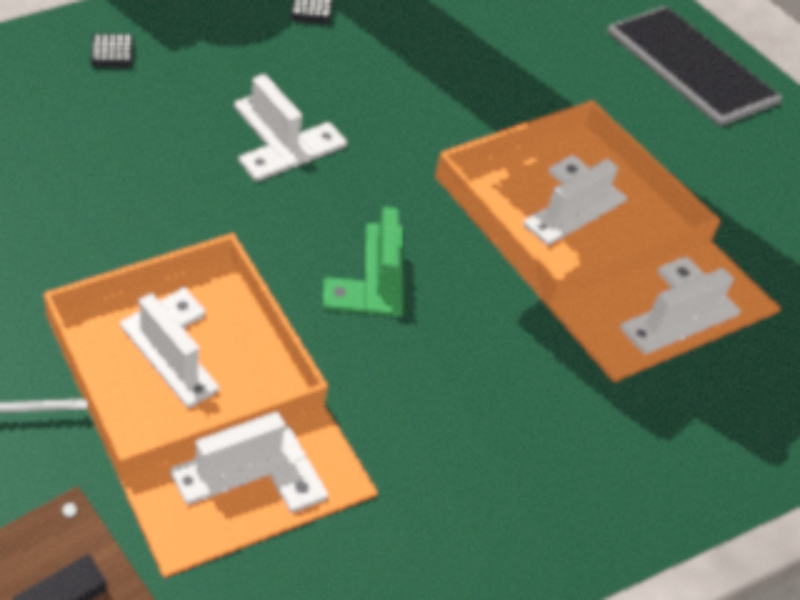

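Both brackets lie flat, rib up, in the matching trays: right-hand at (170,345) and left-hand at (575,200) in the crop. The arm is clear.

```bash
python3 -c "
from workcell import ctrl
print(ctrl.close_job())"
```

```text
the job is handed in; nothing more can be done
None
```

I put each bracket flat with its rib up in the tray whose sample matches its hand, let both go, and handed the job in at about 13 s with the arm clear of everything.

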